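Test the stop, then hold a casting flask down in the sprung cradle

TASK

Get the small vacuum casting machine ready to pour: first test its red mushroom stop by pushing it fully down, then twist it clockwise as far as it goes so that it comes back up. Then stand the steel casting flask, mouth up, in the machine's sprung brass ring cradle, press it down as far as the springs let it go, and finish while still holding it pressed down there with the gripper on it. Keep the flask upright throughout and leave the crucible, jar and pliers where they are.

Things in the scene. Friction and masses are not known exactly. Their poses are not given: they have to be found in the camera images.
- machine: Vacuum casting machine, a green box 200 (x) by 300 (y) by 70 mm high with an aluminium deck, fixed to the bench. Origin at the centre of its underside; z up. Its deck is at z = 70 mm. On the deck, in its own frame: the cradle's axis at x 0, y +70 mm; the mushroom stop's axis at x -20, y -90 mm. It stands on either side of the robot's middle line, turned up to 0.35 rad.
- cradle_seat (a point): Centre of the cradle's inner floor, on its axis, 95 mm above the bench when the springs are out; it goes down with the cradle. The cradle is a brass ring (bore 56 mm, flaring to 68 mm at the mouth, mouth 21 mm above this floor, 80 mm across outside at the mouth) on three coil springs whose lugs and guide posts lie 50 mm from the axis (post tops 36 mm above the deck).
- cradle (a joint): How far the cradle is pressed down, m: 0 with the springs out, 0.015 at the hard stop. The springs are preloaded with 8.5 N, more than the flask's and the ring's weight, so the flask alone does not move it; they push up with 18 N at 0.015, where the hand must add about 12 N.
- stop_top (a point): Centre of the top of the red mushroom head, 127 mm above the bench when out (121 mm when pushed in). The head is a disc of 40 mm diameter and 21 mm height (this point down to its underside) with a white bar on top, on a yellow collar of 33 mm diameter and 28 mm height on the deck. Nothing stands beside the head, so it can be pinched on its rim from above. The frame turns with the head.
- stop_push (a joint): How far the mushroom head is pushed down, m: 0 out, 0.006 fully in. It takes about 3 N to push and stays where it is left; there is a hard stop at 0.006.
- stop_turn (a joint): How far the mushroom head is turned clockwise as seen from above, rad: 0 at rest, hard stop at 0.8. A weak spring turns it back to 0 when let go. If it is pushed in, turning it lifts it by 7.5 mm per rad, so that at 0.8 it is fully out again; when it is let go it stays out.
- flask: Steel casting flask: plain upright cylinder, 52 mm diameter, 85 mm high, 0.36 to 0.56 kg, closed flat bottom, white plaster with a dark pouring hole in its top. Origin at the centre of its underside, z up through the mouth. It starts standing on the brick.
- brick: White soldering brick, 120 (x) by 210 (y) by 25 mm high, fixed to the bench; origin at the centre of its underside. The flask stands near y +55 mm and the crucible near y -70 mm in its frame.
- crucible: Small round terracotta-coloured crucible (bystander), 44 mm across, 35 mm high, standing on the brick; origin at the centre of its underside.
- jar: Amber jar (bystander), 44 mm diameter, 60 mm high, on the bench just beyond the brick; origin at the centre of its underside.
- pliers: Red-handled pliers (bystander) lying flat, 150 mm long, 12 mm high, on the bench, on the robot side of the brick; origin at the pivot's underside, x towards the jaws.

How it is judged:
By the outcome, as a careful person would: the job done as asked, in the order asked, and still so for the second after the job is handed in, while the arm keeps its last pose, push and grip.
It also fails if it takes over 67 s, if anything falls off the work surface, if the arm or the gripper's body presses on something with over 40 N, if the wrist force passes 120 N, or if a joint passes its speed limit or range.

ROBOT

A 6-joint arm with a two-finger parallel gripper is mounted at the origin on the work surface. World frame = base frame: x ahead of the robot, y to its left, z up, the work surface at z = 0. Lengths are in m, angles in rad, forces in N, time in s.
With the tool pointing down it reaches from about 0.425 to 0.925 m from the base axis. Payload 12.5 kg.
Tool frame: the origin (TCP) lies at the very end of the fingers, on their centre line; the grasp point (between the pads) lies 19 mm behind it; z points along the fingers, y is the line along which they close (so a half turn about z gives the same grasp; the last joint's range is limited). The gripper opens to 85 mm and grips with 20 to 120 N. Pads are 22 mm wide; open, the fingers measure 114 mm over their backs; the gripper's body (76 mm by 85 mm) begins 54 mm behind the grasp point. The pads swing forward as they close: fully open they stand 13 mm farther back than shut.
Start: joints at [1.154, 0.491, 1.559, -0, 1.092, -0.106], TCP at [0.191, 0.595, 0.231] pointing down, gripper open.
Joint ranges: [-3.1, 3.1], [-0.84, 2.19], [0.05, 2.79], [-1.13, 4.28], [0.06, 2.93], [-2.69, 2.69]. Speed limits (rad/s): [2.22, 2.22, 2.79, 3.14, 3.14, 3.14].

INTERFACE

Orientations are given as a rotation vector (axis times angle).
In Python, from workcell import robot, vision, workorder gives the robot as it stands.
- The arm moves only by the tool arm_command, never from a script. Its argument "deltas" is a list of rows, each a list of 7 numbers: the turn, a rotation vector about the world's x, y, z in normalised numbers (1 is pi rad), then the shift along the world's x, y, z in shares of 1000 mm (1.0 is 1000 mm), then the closure, from -1 (fully open) to 1 (shut). In form: [[wx, wy, wz, tx, ty, tz, claw], ...]. A call has 1 to 10 rows; each row is the pose to reach, as a shift and turn from the pose commanded when the call began; what a row does not reach only later rows make up. A row lasts 1/12 s, in which the tool goes at most 41.7 mm and 7.16 degrees, less where a joint would pass 70% of its speed; a pose out of reach is approached as far as the arm can. No shift or turn number may pass 1 either way. A call with a gripper value outside its range is refused whole. The fingers move at their own pace and stop on an object; "squeeze" is the grip in N (left out, the last holds). Time passes only in rows, so rows that repeat a pose let the fingers close. It gives the time, the measured TCP pose, the force, the opening and the grip force at its end, in the units of the state.
- robot.get_state(): the state, without advancing time (a new reading comes with each control period).
- vision.grab_frame(name): name is "scene" or "top" or "wrist"; returns a dict with "frame" (420x560x3 uint8, red, green, blue), "fx", "fy", "cx", "cy" (pixels), "R" (3x3) and "t" (3): a world point X has camera coordinates R X + t; the wrist camera has in their place "T_tool_cam" (4x4, takes a point from camera to tool coordinates, whose origin is the TCP and whose axes are the flange's). Camera axes: x right, y down, z forward; pixel columns grow to the right and rows downward; lengths in m; the calibration is good to about 2 mm. The wrist camera is an equidistant fisheye: a pixel r from the principal point sees the ray r / f radians off the axis. A picture is of the moment at which its call begins: read the wrist's pose just before it. There is no depth.
- workorder.hand_in(): hands the job in; it is judged then, once.
The state is a dict: "t": time; "joint_pos": joint angles; "qd": joint speeds; "joint_efforts": joint torques, N m; "tool_pos": TCP position; "tool_rot": TCP orientation; "ft_force": force on the tool from outside, world axes, zero at the start; "ft_torque": the same for the moment, N m; "opening": finger opening in m; "grip_force": force on a finger pad.
Only numpy, scipy, OpenCV 4.12 (cv2) and the standard library are available. Lean on these libraries where they do the work, as an engineer would, in place of code of your own. Each camera call takes 0.05 s, during which the arm holds its last target. There are 200 camera calls.

## Working session

There is one attempt and no reset: what is moved stays moved. The work goes in short steps, Python scripts to look and compute and a tool call to move; the robot and the scene stay as the last step left them, time stands still between calls to the robot, and variables do not carry over. Pictures are saved under pics/ and viewed, at most 10 in all, crops included, and the job is handed in when it is done.

Besides the shell and the picture viewer there is one more tool, called after "Request:" as name([rows], argument=value, ...), one row to a line, values as JSON. arm_command: Moves the arm, as the interface text tells. Its arguments: {"type":"object","properties":{"deltas":{"type":"array"},"squeeze":{"type":"number"}},"required":["deltas"]}

```bash
ls; mkdir -p pics; python3 - <<'E'
from workcell import robot, vision
import cv2, pickle, numpy as np
s=robot.get_state(); print({k:np.round(v,3) for k,v in s.items()})
d={}
for n in ("scene","top","wrist"):
    f=vision.grab_frame(n); d[n]=f
    print(n,{k:np.round(v,3).tolist() for k,v in f.items() if k!="frame"})
pickle.dump((s,d),open("f0.pkl","wb"))
cv2.imwrite("pics/a_scene.png",d["scene"]["frame"][...,::-1]);cv2.imwrite("pics/a_top.png",d["top"]["frame"][...,::-1])
E
```

```text
pics
{'t': np.float64(0.0), 'joint_pos': array([ 1.154,  0.492,  1.559,  0.   ,  1.092, -0.106]), 'qd': array([ 0.   , -0.   ,  0.001,  0.001,  0.002,  0.   ]), 'joint_efforts': array([-1.0000e-03, -6.1842e+01, -2.6158e+01, -0.0000e+00,  4.0000e-03,
       -0.0000e+00]), 'tool_pos': array([0.191, 0.595, 0.231]), 'tool_rot': array([-4.860e-01, -3.103e+00,  2.000e-03]), 'ft_force': array([ 0.644, -0.201,  0.28 ]), 'ft_torque': array([ 0.024, -0.018, -0.008]), 'grip_force': np.float64(0.0), 'opening': np.float64(0.085)}
scene {'fx': 382.239, 'fy': 382.239, 'cx': 277.169, 'cy': 210.476, 'R': [[0.597, 0.802, -0.008], [0.667, -0.501, -0.552], [-0.447, 0.324, -0.834]], 't': [-0.334, -0.31, 1.211]}
top {'fx': 420.388, 'fy': 420.388, 'cx': 279.342, 'cy': 210.229, 'R': [[0.069, -0.998, -0.004], [-0.977, -0.067, -0.203], [0.202, 0.017, -0.979]], 't': [-0.041, 0.569, 0.856]}
wrist {'fx': 325.192, 'fy': 325.192, 'cx': 285.55, 'cy': 202.707, 'T_tool_cam': [[0.0, -0.954, -0.299, 0.076], [1.0, -0.0, 0.001, 0.002], [-0.001, -0.299, 0.954, -0.142], [0.0, 0.0, 0.0, 1.0]]}
```

View pics/a_scene.png

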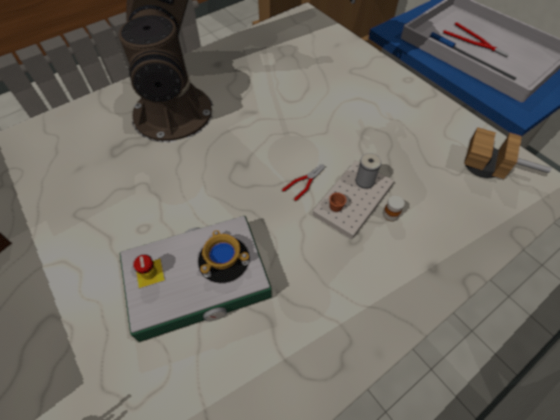

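View pics/a_top.png

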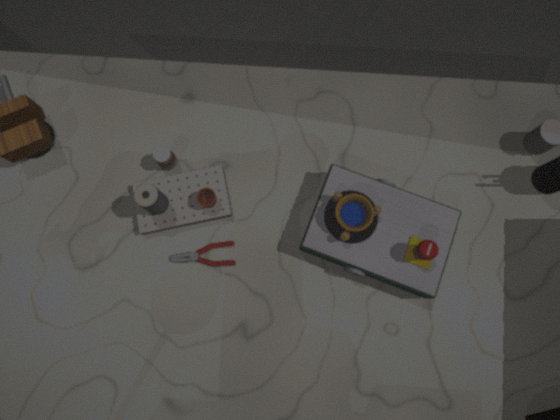

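The scene view shows the stop at (144,264), the cradle at (221,252) and the flask top at (371,160). In the top view they are at (428,249), (353,212) and (147,193). I'll zoom in and triangulate.

```bash
cat > h.py <<'E'
import numpy as np, cv2
from scipy.spatial.transform import Rotation as Ro
def ray(f,uv,tool=None):
    u,v=uv
    if "R" in f:
        R=np.array(f["R"]);d=R.T@[(u-f["cx"])/f["fx"],(v-f["cy"])/f["fy"],1];o=-R.T@np.array(f["t"])
    else:
        x,y=(u-f["cx"]),(v-f["cy"]);r=np.hypot(x,y);a=r/f["fx"]
        d=np.array([np.sin(a)*x/r,np.sin(a)*y/r,np.cos(a)])
        T=np.array(f["T_tool_cam"]);Rt=Ro.from_rotvec(tool[1]).as_matrix()
        o=Rt@T[:3,3]+tool[0];d=Rt@T[:3,:3]@d
    return o,d/np.linalg.norm(d)
def plane(r,z): return r[0]+r[1]*(z-r[0][2])/r[1][2]
def tri(a,b):
    A=np.stack([a[1],-b[1]],1);s=np.linalg.lstsq(A,b[0]-a[0],rcond=None)[0]
    p,q=a[0]+s[0]*a[1],b[0]+s[1]*b[1];return (p+q)/2,np.linalg.norm(p-q)
def blobs(f,lo,hi,box,minA=8):
    x0,y0,x1,y1=box
    m=cv2.inRange(cv2.cvtColor(f["frame"][y0:y1,x0:x1],cv2.COLOR_RGB2HSV),lo,hi)
    n,l,st,c=cv2.connectedComponentsWithStats(m)
    return [(c[i]+[x0,y0],st[i,4],(st[i,:4]+[x0,y0,0,0]).tolist(),(l==i)) for i in np.argsort(-st[:,4]) if i>0 and st[i,4]>=minA]
E
python3 - <<'E'
from h import *; import pickle
s,d=pickle.load(open("f0.pkl","rb"))
S,T=d["scene"],d["top"]
def crop(f,b): return cv2.resize(f["frame"][b[1]:b[3],b[0]:b[2]],(390,290),interpolation=cv2.INTER_NEAREST)
m=np.vstack([np.hstack([crop(S,(120,220,276,336)),crop(T,(300,160,456,276))]),np.hstack([crop(S,(330,145,408,203)),crop(T,(120,165,198,223))])])
cv2.imwrite("pics/b.png",m[...,::-1])
for n,f,bs,bc in (("S",S,(125,245,165,285),(185,225,260,285)),("T",T,(405,230,445,270),(315,180,395,250))):
  for nm,lo,hi,b in (("redA",(0,130,60),(9,255,255),bs),("redB",(170,130,60),(180,255,255),bs),("yel",(20,120,60),(35,255,255),bs),("blue",(100,120,40),(130,255,255),bc),("brass",(10,110,60),(28,255,255),bc)):
    print(n,nm,[(c.round(1).tolist(),int(a),q) for c,a,q,_ in blobs(f,lo,hi,b)][:3])
E
```

```text
S redA [([142.7, 263.7], 218, [134, 255, 19, 18])]
S redB []
S yel [([151.5, 274.6], 398, [137, 259, 27, 26])]
S blue [([221.4, 252.7], 359, [210, 243, 24, 20])]
S brass [([220.7, 251.4], 691, [200, 232, 49, 41])]
T redA [([427.9, 249.5], 145, [419, 241, 19, 19])]
T redB [([423.8, 253.8], 10, [421, 252, 6, 4]), ([431.9, 254.9], 8, [430, 253, 4, 5])]
T yel [([415.5, 253.7], 327, [405, 236, 26, 33])]
T blue [([352.5, 213.6], 448, [341, 202, 25, 24])]
T brass [([352.6, 211.8], 549, [334, 192, 47, 49])]
```

View pics/b.png

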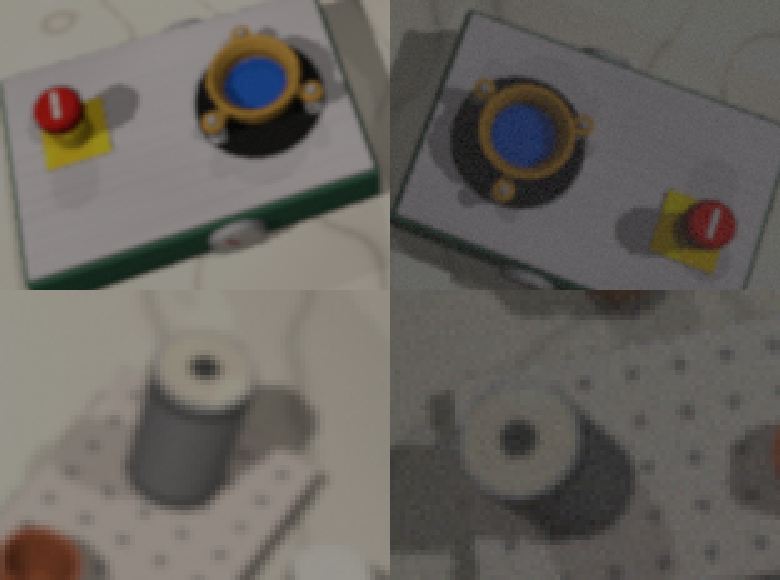

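The crops show the white bar on the stop, the blue cradle floor and the dark pouring hole clearly in both views. Bar: scene (142,261), top (428.5,249). Hole: scene (370.7,160.1), top (145.2,194.2).

```bash
cat > m.py <<'E'
from h import *; import pickle
s,d=pickle.load(open("f0.pkl","rb"))
S,T=d["scene"],d["top"]
def hole(f,u,v):
    g=cv2.GaussianBlur(cv2.cvtColor(f["frame"],cv2.COLOR_RGB2GRAY),(0,0),.7).astype(float);u,v=int(u),int(v)
    p=g[v-4:v+5,u-4:u+5];w=np.clip(np.percentile(p,60)-p-8,0,None);yy,xx=np.mgrid[v-4:v+5,u-4:u+5];return (w*xx).sum()/w.sum(),(w*yy).sum()/w.sum()
def bar(f,u,v):
    p=f["frame"][v-6:v+7,u-6:u+7,1].astype(float);w=np.clip(p-p.max()*.5,0,None);yy,xx=np.mgrid[v-6:v+7,u-6:u+7];return (w*xx).sum()/w.sum(),(w*yy).sum()/w.sum()
pts={"flask_top":(hole(S,371,160),hole(T,145,194)),"stop_top":(bar(S,142,261),bar(T,428,249)),"cradle_floor":((221.4,252.7),(352.5,213.6)),"brass":((220.7,251.4),(352.6,211.8))}
for n,(a,b) in pts.items():
    ra,rb=ray(S,a),ray(T,b);p,e=tri(ra,rb)
    z={"flask_top":.110,"stop_top":.127,"cradle_floor":.095,"brass":.108}[n]
    print(n,np.round(a,1),np.round(b,1),p.round(4),"gap",round(e,4),"planes",plane(ra,z)[:2].round(4),plane(rb,z)[:2].round(4))
# deck corners in top: deck quad by brightness
# lugs
E
python3 m.py
```

```text
flask_top [370.5 160.1] [145.2 194.3] [0.5756 0.2777 0.1087] gap 0.0028 planes [0.5766 0.2783] [0.5746 0.276 ]
stop_top [140.8 260.4] [428.9 248.8] [ 0.499  -0.3012  0.13  ] gap 0.0004 planes [ 0.4972 -0.301 ] [ 0.4993 -0.3024]
cradle_floor [221.4 252.7] [352.5 213.6] [ 0.5661 -0.1544  0.0972] gap 0.001 planes [ 0.5651 -0.1536] [ 0.5663 -0.1552]
brass [220.7 251.4] [352.6 211.8] [ 0.5675 -0.1543  0.1059] gap 0.0016 planes [ 0.5683 -0.1554] [ 0.5674 -0.1532]
```

Heights come out at 0.109, 0.130 and 0.097, and the stop–cradle distance is 162 mm against 161 expected. Machine yaw is about -0.31. Moving to above the stop.

The manual's scale: shifts go in shares of 1000 mm and turns go in shares of pi rad. Converting my numbers, 320 mm / 1000 = 0.32, -200 mm / 1000 = -0.2.

Request:
arm_command([
  [0, 0, 0, 0.32, -0.2, 0.02, 1],
  [0, 0, 0, 0.32, -0.2, 0.02, 1],
  [0, 0, 0, 0.32, -0.2, 0.02, 1],
  [0, 0, 0, 0.32, -0.2, 0.02, 1],
  [0, 0, 0, 0.32, -0.2, 0.02, 1],
  [0, 0, 0, 0.32, -0.2, 0.02, 1],
  [0, 0, 0, 0.32, -0.2, 0.02, 1],
  [0, 0, 0, 0.32, -0.2, 0.02, 1],
  [0, 0, 0, 0.32, -0.2, 0.02, 1],
  [0, 0, 0, 0.32, -0.2, 0.02, 1],
])

```text
t: 0.98
tool_pos: [0.5162, 0.3913, 0.2511]
tool_rot: [0.493, 3.101, -0.0]
ft_force: [-0.2, -0.7, 0.3]
opening: -0.0001
grip_force: 0.0
```

In the tool's units: -390 mm / 1000 = -0.39.

Request:
arm_command([
  [0, 0, 0, 0, -0.39, 0, 1],
  [0, 0, 0, 0, -0.39, 0, 1],
  [0, 0, 0, 0, -0.39, 0, 1],
  [0, 0, 0, 0, -0.39, 0, 1],
  [0, 0, 0, 0, -0.39, 0, 1],
  [0, 0, 0, 0, -0.39, 0, 1],
  [0, 0, 0, 0, -0.39, 0, 1],
  [0, 0, 0, 0, -0.39, 0, 1],
  [0, 0, 0, 0, -0.39, 0, 1],
  [0, 0, 0, 0, -0.39, 0, 1],
])

```text
t: 1.82
tool_pos: [0.5107, 0.0013, 0.2513]
tool_rot: [0.49, 3.103, -0.001]
ft_force: [-0.3, 0.3, -0.4]
opening: 0.0002
grip_force: 0.0
```

In the tool's units: -300 mm / 1000 = -0.3, -12 mm / 1000 = -0.012.

Request:
arm_command([
  [0, 0, 0, -0.012, -0.3, 0, 1],
  [0, 0, 0, -0.012, -0.3, 0, 1],
  [0, 0, 0, -0.012, -0.3, 0, 1],
  [0, 0, 0, -0.012, -0.3, 0, 1],
  [0, 0, 0, -0.012, -0.3, 0, 1],
  [0, 0, 0, -0.012, -0.3, 0, 1],
  [0, 0, 0, -0.012, -0.3, 0, 1],
  [0, 0, 0, -0.012, -0.3, 0, 1],
  [0, 0, 0, -0.012, -0.3, 0, 1],
  [0, 0, 0, -0.012, -0.3, 0, 1],
])

```text
t: 2.65
tool_pos: [0.4988, -0.2947, 0.2509]
tool_rot: [-0.488, -3.103, -0.001]
ft_force: [0.4, 0.3, -0.1]
opening: 0.0002
grip_force: 0.0
```

```bash
python3 - <<'E'
from workcell import robot, vision
from h import *; import pickle
s=robot.get_state(); print({k:np.round(v,3) for k,v in s.items()})
f=vision.grab_frame("wrist"); pickle.dump((s,f),open("w1.pkl","wb"))
cv2.imwrite("pics/w1.png",f["frame"][...,::-1])
E
```

```text
{'t': np.float64(2.65), 'joint_pos': array([-0.648,  0.407,  1.648,  0.   ,  1.088, -1.907]), 'qd': array([ 0.032, -0.015,  0.013,  0.001,  0.   ,  0.004]), 'joint_efforts': array([-2.0820e+00, -5.5063e+01, -2.6833e+01, -8.3000e-02, -3.8000e-02,
       -1.0100e-01]), 'tool_pos': array([ 0.499, -0.295,  0.251]), 'tool_rot': array([-4.880e-01, -3.103e+00, -1.000e-03]), 'ft_force': array([ 0.368,  0.296, -0.129]), 'ft_torque': array([-0.032, -0.059, -0.   ]), 'grip_force': np.float64(0.0), 'opening': np.float64(0.0)}
```

View pics/w1.png

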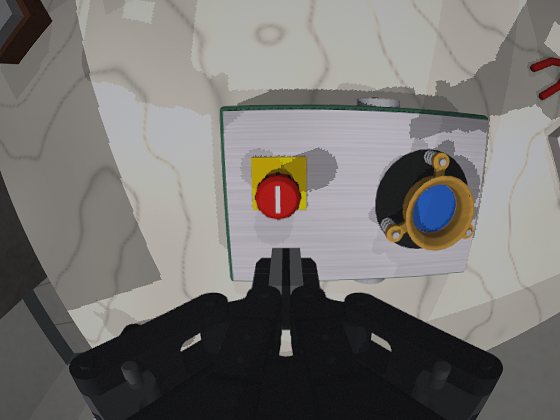

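The wrist view shows the stop bar at (277,198), the cradle mouth ring centred near (438,212) and the blue floor at (435,207). I'll refine with rays.

```bash
cat > m2.py <<'E'
from h import *; import pickle,sys
s,f=pickle.load(open(sys.argv[1],"rb")); tp=(np.array(s["tool_pos"]),np.array(s["tool_rot"]))
b=[int(x) for x in sys.argv[2:6]]; c=[int(x) for x in sys.argv[6:10]]
S,T=[pickle.load(open("f0.pkl","rb"))[1][k] for k in("scene","top")]
w=blobs(f,(0,0,150),(180,90,255),b)[0][0]; r=ray(f,w,tp); print("bar",w,plane(r,.127).round(4),"tri top",[np.round(x,4) for x in tri(r,ray(T,(428.9,248.8)))],"tri scene",[np.round(x,4) for x in tri(r,ray(S,(140.8,260.4)))])
w=blobs(f,(100,120,40),(130,255,255),c)[0][0]; r=ray(f,w,tp); print("floor",w,plane(r,.095).round(4),"tri top",[np.round(x,4) for x in tri(r,ray(T,(352.5,213.6)))])
_,_,_,m=blobs(f,(10,110,60),(28,255,255),c)[0]
h=cv2.morphologyEx(cv2.morphologyEx(np.uint8(m)*255,cv2.MORPH_CLOSE,np.ones((5,5))),cv2.MORPH_OPEN,np.ones((3,3)))
k,_=cv2.findContours(h,cv2.RETR_CCOMP,cv2.CHAIN_APPROX_NONE)
for q in sorted(k,key=len)[-2:]:
    e=cv2.fitEllipse(q);print("ring ell",np.round(e[0],1)+c[:2],np.round(e[1],1),"@.116",plane(ray(f,np.array(e[0])+c[:2],tp),.116).round(4))
E
python3 m2.py w1.pkl 262 180 294 214 365 145 485 255
```

```text
bar [277.26890756 198.35294118] [ 0.5003 -0.3003  0.127 ] tri top [array([ 0.498 , -0.2994,  0.1357]), np.float64(0.0002)] tri scene [array([ 0.4994, -0.3005,  0.1302]), np.float64(0.001)]
floor [433.94270833 208.39973958] [ 0.569  -0.1529  0.095 ] tri top [array([ 0.5658, -0.1547,  0.1002]), np.float64(0.0013)]
ring ell [434.  208.4] [40.5 53.3] @.116 [ 0.559 -0.161  0.116]
ring ell [434.5 209.7] [75.6 97.3] @.116 [ 0.5605 -0.1607  0.116 ]
```

In the tool's units: -110 mm / 1000 = -0.11, -105 mm / 1000 = -0.105.

Request:
arm_command([
  [0, 0, 0, 0, 0.003, -0.04, 1],
  [0, 0, 0, 0, 0.003, -0.08, 1],
  [0, 0, 0, 0, 0.003, -0.105, 1],
  [0, 0, 0, 0, 0.003, -0.11, 1],
  [0, 0, 0, 0, 0.003, -0.11, 1],
  [0, 0, 0, 0, 0.003, -0.11, 1],
])

```text
t: 3.2
tool_pos: [0.4999, -0.2914, 0.1427]
tool_rot: [0.484, 3.103, -0.001]
ft_force: [0.6, -0.0, 0.7]
opening: 0.0
grip_force: 0.0
```

In the tool's units: -22 mm / 1000 = -0.022, -21 mm / 1000 = -0.021.

Request:
arm_command([
  [0, 0, 0, -0.001, -0.009, -0.004, 1],
  [0, 0, 0, -0.001, -0.009, -0.01, 1],
  [0, 0, 0, -0.001, -0.009, -0.014, 1],
  [0, 0, 0, -0.001, -0.009, -0.017, 1],
  [0, 0, 0, -0.001, -0.009, -0.019, 1],
  [0, 0, 0, -0.001, -0.009, -0.021, 1],
  [0, 0, 0, -0.001, -0.009, -0.022, 1],
  [0, 0, 0, -0.001, -0.009, -0.022, 1],
])

```text
t: 3.87
tool_pos: [0.4985, -0.3014, 0.1209]
tool_rot: [0.486, 3.102, -0.002]
ft_force: [-3.3, -0.9, 15.5]
opening: 0.0
grip_force: 8.0
```

In the tool's units: -1 mm / 1000 = -0.001.

Request:
arm_command([
  [0, 0, 0, 0, 0, -0.001, 1],
  [0, 0, 0, 0, 0, -0.001, 1],
  [0, 0, 0, 0, 0, -0.001, 1],
])

```text
t: 4.12
tool_pos: [0.4987, -0.3015, 0.1207]
tool_rot: [0.486, 3.101, -0.003]
ft_force: [-4.6, 0.7, 24.9]
opening: -0.0004
grip_force: 12.2
```

In the tool's units: 50 mm / 1000 = 0.05, 20 mm / 1000 = 0.02.

Request:
arm_command([
  [0, 0, 0, 0, 0, 0.02, 1],
  [0, 0, 0, 0, 0, 0.05, -1],
  [0, 0, 0, 0, 0, 0.05, -1],
  [0, 0, 0, 0, 0, 0.05, -1],
  [0, 0, 0, 0, 0, 0.05, -1],
  [0, 0, 0, 0, 0, 0.05, -1],
  [0, 0, 0, 0, 0, 0.05, -1],
  [0, 0, 0, 0, 0, 0.05, -1],
])

```text
t: 4.78
tool_pos: [0.4979, -0.3008, 0.1675]
tool_rot: [-0.486, -3.103, -0.001]
ft_force: [-0.4, 0.4, -0.3]
opening: 0.0836
grip_force: 0.0
```

```bash
python3 - <<'E'
from workcell import robot, vision
from h import *; import pickle
s=robot.get_state(); tp=(np.array(s["tool_pos"]),np.array(s["tool_rot"]));print(tp)
f=vision.grab_frame("wrist"); pickle.dump((s,f),open("w2.pkl","wb"))
cv2.imwrite("pics/w2.png",f["frame"][...,::-1])
for q in blobs(f,(0,130,60),(9,255,255),(150,120,420,420))[:3]: print(q[:3],plane(ray(f,q[0],tp),.115))
for n in("scene","top"):
  g=vision.grab_frame(n);pickle.dump(g,open(n+"2.pkl","wb"))
E
```

```text
(array([ 0.49792256, -0.30076807,  0.16751719]), array([-4.86007978e-01, -3.10257053e+00, -1.18958022e-03]))
(array([283.94375251, 227.51828043]), np.int32(2489), [254, 196, 61, 62]) [ 0.49957365 -0.30027675  0.115     ]
```

View pics/w2.png

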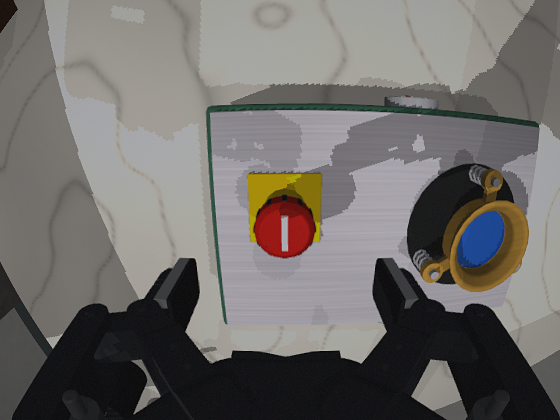

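The head sits at (284,228) in the wrist view, centred between the fingers and in its pushed-in state. Next I descend, pinch, twist and lift along.

In the tool's units: -79 mm / 1000 = -0.079, -70 mm / 1000 = -0.07.

Request:
arm_command([
  [0, 0, 0, 0.001, 0, -0.03, -1],
  [0, 0, 0, 0.001, 0, -0.055, -1],
  [0, 0, 0, 0.001, 0, -0.07, -1],
  [0, 0, 0, 0.001, 0, -0.079, -1],
  [0, 0, 0, 0.001, 0, -0.079, -1],
  [0, 0, 0, 0.001, 0, -0.079, -1],
])

```text
t: 5.43
tool_pos: [0.4993, -0.301, 0.0895]
tool_rot: [-0.486, -3.104, -0.0]
ft_force: [0.2, 0.4, 0.4]
opening: 0.0856
grip_force: 0.0
```

Request:
arm_command([
  [0, 0, 0, 0, 0, 0, 1],
  [0, 0, 0, 0, 0, 0, 1],
  [0, 0, 0, 0, 0, 0, 1],
  [0, 0, 0, 0, 0, 0, 1],
  [0, 0, 0, 0, 0, 0, 1],
  [0, 0, 0, 0, 0, 0, 1],
  [0, 0, 0, 0, 0, 0, 1],
], squeeze=30)

```text
t: 6.02
tool_pos: [0.4993, -0.3016, 0.0903]
tool_rot: [0.486, 3.102, -0.002]
ft_force: [-2.3, -2.4, 4.6]
opening: 0.0387
grip_force: 29.7
```

In the tool's units: 6.3 mm / 1000 = 0.0063, 2.3 mm / 1000 = 0.0023, -0.85 rad / 3.1416 = -0.2706.

Request:
arm_command([
  [0, 0, -0.0318, 0, 0, 0.0008, 1],
  [0, 0, -0.0637, 0, 0, 0.0015, 1],
  [0, 0, -0.0955, 0, 0, 0.0023, 1],
  [0, 0, -0.1273, 0, 0, 0.003, 1],
  [0, 0, -0.1592, 0, 0, 0.0038, 1],
  [0, 0, -0.191, 0, 0, 0.0045, 1],
  [0, 0, -0.2228, 0, 0, 0.0053, 1],
  [0, 0, -0.2546, 0, 0, 0.006, 1],
  [0, 0, -0.2706, 0, 0, 0.0063, 1],
  [0, 0, -0.2706, 0, 0, 0.0063, 1],
])

```text
t: 6.85
tool_pos: [0.4995, -0.3008, 0.096]
tool_rot: [1.724, 2.625, 0.0]
ft_force: [2.5, 2.6, 0.8]
opening: 0.0386
grip_force: 30.5
```

```bash
python3 -c "
from workcell import robot
import numpy as np
s=robot.get_state();print({k:np.round(s[k],3) for k in('joint_pos','tool_pos','tool_rot','ft_force','ft_torque','grip_force')})"
```

```text
{'joint_pos': array([-0.655,  0.599,  1.794,  0.   ,  0.749, -1.064]), 'tool_pos': array([ 0.5  , -0.301,  0.096]), 'tool_rot': array([1.724, 2.625, 0.   ]), 'ft_force': array([2.508, 2.574, 0.774]), 'ft_torque': array([ 0.46 , -0.485,  0.391]), 'grip_force': np.float64(30.462)}
```

In the tool's units: 0.5 mm / 1000 = 0.0005, 0.3 mm / 1000 = 0.0003, -0.12 rad / 3.1416 = -0.0382.

Request:
arm_command([
  [0, 0, -0.0191, 0, 0, 0.0003, 1],
  [0, 0, -0.0382, 0, 0, 0.0005, 1],
  [0, 0, -0.0382, 0, 0, 0.0005, 1],
  [0, 0, -0.0382, 0, 0, 0.0005, 1],
])

```text
t: 7.18
tool_pos: [0.4993, -0.3006, 0.0962]
tool_rot: [1.873, 2.522, 0.001]
ft_force: [4.7, 5.0, -0.1]
opening: 0.0388
grip_force: 31.0
```

```bash
python3 - <<'E'
from workcell import robot, vision
from h import *
s=robot.get_state();print({k:np.round(s[k],3) for k in('joint_pos','tool_pos','tool_rot','ft_force','ft_torque','grip_force')})
tp=(np.array(s["tool_pos"]),np.array(s["tool_rot"]))
f=vision.grab_frame("wrist");cv2.imwrite("pics/w3.png",f["frame"][150:330,190:390,::-1].repeat(3,0).repeat(3,1))
import pickle; pickle.dump((s,f),open("w3.pkl","wb"))
E
```

```text
{'joint_pos': array([-6.550e-01,  5.980e-01,  1.794e+00,  1.000e-03,  7.500e-01,
       -9.490e-01]), 'tool_pos': array([ 0.499, -0.301,  0.096]), 'tool_rot': array([1.873e+00, 2.522e+00, 1.000e-03]), 'ft_force': array([ 4.668,  5.04 , -0.11 ]), 'ft_torque': array([ 0.7  , -0.612,  0.497]), 'grip_force': np.float64(31.041)}
```

View pics/w3.png

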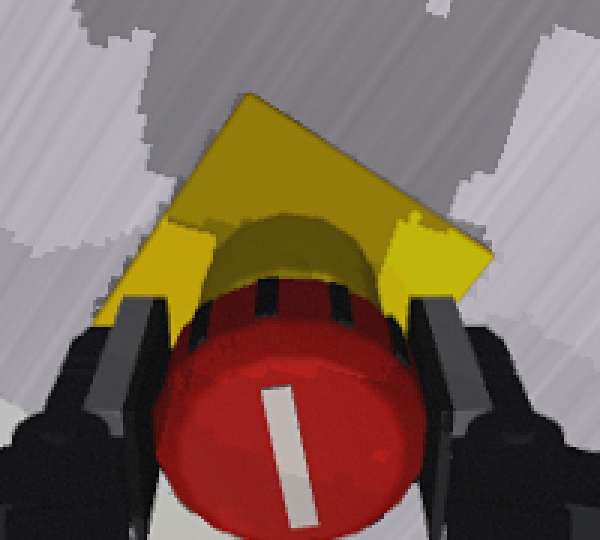

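The bar now leans about 10° against the fingers, so the pads slipped at the hard stop and the head is fully turned. Release, rise, check its height.

In the tool's units: 150 mm / 1000 = 0.15, 120 mm / 1000 = 0.12.

Request:
arm_command([
  [0, 0, 0, 0, 0, 0, -1],
  [0, 0, 0, 0, 0, 0, -1],
  [0, 0, 0, 0, 0, 0, -1],
  [0, 0, 0, 0, 0, 0, -1],
  [0, 0, 0, 0, 0, 0, -1],
  [0, 0, 0, 0, 0, 0.04, -1],
  [0, 0, 0, 0, 0, 0.08, -1],
  [0, 0, 0, 0, 0, 0.12, -1],
  [0, 0, 0, 0, 0, 0.15, -1],
  [0, 0, 0, 0, 0, 0.15, -1],
])

```text
t: 8.07
tool_pos: [0.5006, -0.3021, 0.2525]
tool_rot: [1.871, 2.512, -0.0]
ft_force: [0.3, 0.4, -0.2]
opening: 0.0853
grip_force: 0.0
```

In the tool's units: 100 mm / 1000 = 0.1, 10 mm / 1000 = 0.01.

Request:
arm_command([
  [0, 0, 0, 0.01, 0.1, 0, -1],
  [0, 0, 0, 0.01, 0.1, 0, -1],
  [0, 0, 0, 0.01, 0.1, 0, -1],
  [0, 0, 0, 0.01, 0.1, 0, -1],
  [0, 0, 0, 0.01, 0.1, 0, -1],
  [0, 0, 0, 0.01, 0.1, 0, -1],
])

```text
t: 8.57
tool_pos: [0.5091, -0.2014, 0.2459]
tool_rot: [1.877, 2.519, -0.0]
ft_force: [0.4, -0.1, 0.0]
opening: 0.0857
grip_force: 0.0
```

```bash
python3 - <<'E'
from workcell import robot, vision
from h import *; import pickle
s=robot.get_state(); tp=(np.array(s["tool_pos"]),np.array(s["tool_rot"]));print(tp,s["joint_pos"])
f=vision.grab_frame("wrist"); pickle.dump((s,f),open("w4.pkl","wb"))
cv2.imwrite("pics/w4.png",f["frame"][...,::-1])
T=vision.grab_frame("top");S=vision.grab_frame("scene");pickle.dump((S,T),open("st4.pkl","wb"))
A=pickle.load(open("f0.pkl","rb"))[1];B={k:pickle.load(open(k+"2.pkl","rb")) for k in("scene","top")}
for n,g in (("scene",S),("top",T)):
  for k,h in(("before",A[n]),("pushed",B[n]),("now",g)):
    bs=(125,245,165,285) if n=="scene" else (405,230,445,270)
    q=blobs(h,(0,130,60),(9,255,255),bs)
    print(n,k,[(x[0].round(2),int(x[1]),x[2]) for x in q[:1]])
E
```

```text
(array([ 0.50913897, -0.2014229 ,  0.24589044]), array([ 1.87693824e+00,  2.51923936e+00, -2.16774036e-04])) [-4.97304957e-01  3.65554785e-01  1.73126901e+00 -1.61626129e-04
  1.04476644e+00 -7.87379726e-01]
scene before [(array([142.68, 263.72]), 218, [134, 255, 19, 18])]
scene pushed [(array([143.95, 265.09]), 221, [135, 256, 18, 18])]
scene now [(array([143.07, 264.04]), 219, [134, 255, 19, 18])]
top before [(array([427.86, 249.54]), 145, [419, 241, 19, 19])]
top pushed [(array([422.62, 248.91]), 97, [418, 241, 10, 19])]
top now []
```

View pics/w4.png

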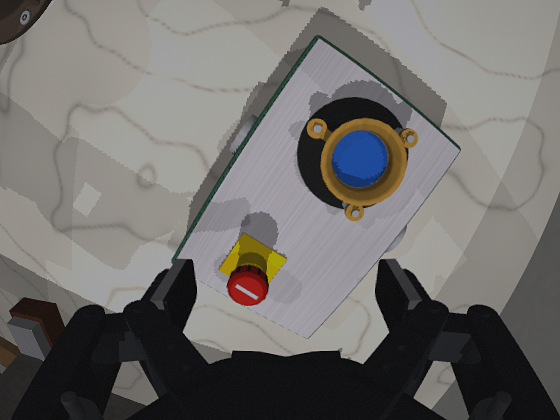

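The stop at (248,290) looks released; the ring is at (362,163) and the floor at (360,158). Now to quantify the stop's turn and height.

```bash
python3 - <<'E'
from h import *; import pickle
for n,b,z in (("w1.pkl",(262,180,294,214),.127),("w2.pkl",(274,210,296,256),.121),("w3.pkl",(270,275,300,330),.127),("w4.pkl",(232,280,264,304),.127)):
    s,f=pickle.load(open(n,"rb"));tp=(np.array(s["tool_pos"]),np.array(s["tool_rot"]))
    c,a,q,m=blobs(f,(0,0,120),(180,90,255),b)[0]
    yy,xx=np.nonzero(m); P=np.array([plane(ray(f,(x+b[0],y+b[1]),tp),z)[:2] for x,y in zip(xx,yy)])
    _,sv,V=np.linalg.svd(P-P.mean(0)); v=V[0]*np.sign(V[0][0]); e=(P-P.mean(0))@v
    print(n,a,P.mean(0).round(4),"ang",np.arctan2(v[1],v[0]).round(3),"len",np.ptp(e).round(4))
S,T=pickle.load(open("st4.pkl","rb"));A=pickle.load(open("f0.pkl","rb"))[1]["scene"];B=pickle.load(open("scene2.pkl","rb"))
for g in(A,B,S):
    p=g["frame"][245:276,125:165].astype(float);w=np.clip(p[...,0]-p[...,1]-60,0,None);yy,xx=np.mgrid[245:276,125:165];print((w*xx).sum()/w.sum(),(w*yy).sum()/w.sum())
s,f=pickle.load(open("w4.pkl","rb"));s1,f1=pickle.load(open("w1.pkl","rb"))
cc=lambda s:(np.array(s["tool_pos"]),np.array(s["tool_rot"]))
E
```

```text
w1.pkl 120 [ 0.5002 -0.3003] ang -0.292 len 0.0233
w2.pkl 213 [ 0.5009 -0.3004] ang -0.302 len 0.0232
w3.pkl 455 [ 0.5008 -0.2999] ang -1.108 len 0.0239
w4.pkl 97 [ 0.5011 -0.3001] ang -0.347 len 0.0242
142.17913492927096 263.5549510337323
143.14682165671798 264.99842915488534
142.31013010118983 263.69820971867006
```

Turned 0.806 rad (full) and back up. Refine the cradle from this view, then go to the flask.

```bash
python3 - <<'E'
from h import *; import pickle
W=[pickle.load(open(n,"rb")) for n in("w1.pkl","w4.pkl")]
cc=lambda s:(np.array(s["tool_pos"]),np.array(s["tool_rot"]))
R=[]
for (s,f),b in zip(W,((365,145,485,255),(295,95,425,230))):
    w,a,q,_=blobs(f,(100,120,40),(130,255,255),b)[0]; r=ray(f,w,cc(s)); R.append(r); print("floor",w.round(1),a,plane(r,.095).round(4))
    x0,y0,x1,y1=b; hsv=cv2.cvtColor(f["frame"][y0:y1,x0:x1],cv2.COLOR_RGB2HSV)
    m=cv2.inRange(hsv,(8,90,40),(30,255,255))|cv2.inRange(hsv,(100,120,40),(130,255,255))
    m=cv2.morphologyEx(cv2.morphologyEx(m,cv2.MORPH_CLOSE,np.ones((9,9))),cv2.MORPH_OPEN,cv2.getStructuringElement(2,(41,41)))
    k=max(cv2.findContours(m,0,1)[0],key=len); P=np.array([plane(ray(f,p[0]+[x0,y0],cc(s)),.116)[:2] for p in k],dtype=np.float32)
    c,rad=cv2.minEnclosingCircle(P); e=cv2.fitEllipse(P); print("ring circle",np.round(c,4),round(rad,4),"ell",np.round(e[0],4),np.round(e[1],4))
print(tri(*R))
# flask view from top/scene ; jar & crucible from top
T=pickle.load(open("f0.pkl","rb"))[1]["top"]
for n,p,z in(("jar",(164,157),.06),("cruc",(206,197),.06)): print(n,plane(ray(T,p),z).round(3))
E
```

```text
floor [433.9 208.4] 1536 [ 0.569  -0.1529  0.095 ]
ring circle [ 0.5645 -0.1536] 0.044 ell [ 0.5657 -0.1558] [0.076  0.0846]
floor [359.3 158.5] 2448 [ 0.5676 -0.1536  0.095 ]
ring circle [ 0.5677 -0.1531] 0.0411 ell [ 0.5674 -0.1534] [0.0775 0.0789]
(array([ 0.56746298, -0.15359924,  0.09719949]), np.float64(0.0009583924719370777))
jar [0.674 0.263 0.06 ]
cruc [0.589 0.16  0.06 ]
```

In the tool's units: 380 mm / 1000 = 0.38, 30 mm / 1000 = 0.03.

Request:
arm_command([
  [0, 0, 0, 0.03, 0.38, 0, -1],
  [0, 0, 0, 0.03, 0.38, 0, -1],
  [0, 0, 0, 0.03, 0.38, 0, -1],
  [0, 0, 0, 0.03, 0.38, 0, -1],
  [0, 0, 0, 0.03, 0.38, 0, -1],
  [0, 0, 0, 0.03, 0.38, 0, -1],
  [0, 0, 0, 0.03, 0.38, 0, -1],
  [0, 0, 0, 0.03, 0.38, 0, -1],
  [0, 0, 0, 0.03, 0.38, 0, -1],
  [0, 0, 0, 0.03, 0.38, 0, -1],
])

```text
t: 9.55
tool_pos: [0.5394, 0.1836, 0.2458]
tool_rot: [-1.874, -2.521, -0.002]
ft_force: [0.2, 0.1, -0.5]
opening: 0.0856
grip_force: 0.0
```

```bash
python3 - <<'E'
from workcell import robot, vision
from h import *; import pickle
s=robot.get_state(); tp=(np.array(s["tool_pos"]),np.array(s["tool_rot"]));print(tp,s["joint_pos"])
f=vision.grab_frame("wrist"); pickle.dump((s,f),open("w5.pkl","wb"))
cv2.imwrite("pics/w5.png",f["frame"][...,::-1])
E
```

```text
(array([0.53940657, 0.18355696, 0.24583995]), array([-1.87370590e+00, -2.52124605e+00, -1.65252763e-03])) [ 2.11656104e-01  3.97333313e-01  1.67899835e+00  1.08685095e-03
  1.06469550e+00 -8.14400645e-02]
```

View pics/w5.png

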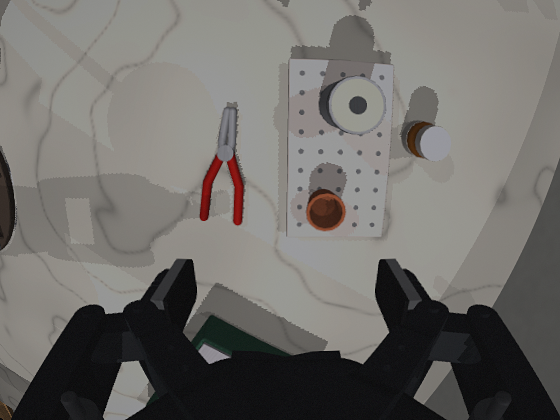

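The flask's hole is at (358,105), the crucible at (326,211) and the jar lid at (434,142). I'll use a 45° closing axis, which clears both.

```bash
python3 - <<'E'
from h import *; import pickle
s,f=pickle.load(open("w5.pkl","rb"));tp=(np.array(s["tool_pos"]),np.array(s["tool_rot"]))
g=cv2.cvtColor(f["frame"],cv2.COLOR_RGB2GRAY)
p=g[93:117,345:371];c=cv2.connectedComponentsWithStats(np.uint8(p<110));i=1+np.argmax(c[2][1:,4]);h=c[3][i]+[345,93]
d=pickle.load(open("f0.pkl","rb"))[1];r=ray(f,h,tp)
print(h,c[2][i],plane(r,.110).round(4),tri(r,ray(d["top"],(145.2,194.3))),tri(r,ray(d["scene"],(370.5,160.1))))
E
```

```text
[357.56589147 104.6627907 ] [  4   3  18  18 258] [0.577  0.2773 0.11  ] (array([0.57679976, 0.27760793, 0.10531684]), np.float64(0.002368585323994269)) (array([0.5769712 , 0.27734579, 0.11092796]), np.float64(0.00041860636890574983))
```

In the tool's units: 94 mm / 1000 = 0.094, 37 mm / 1000 = 0.037, 0.5 rad / 3.1416 = 0.1592.

Request:
arm_command([
  [0, 0, 0.0318, 0.037, 0.094, 0, -1],
  [0, 0, 0.0637, 0.037, 0.094, 0, -1],
  [0, 0, 0.0955, 0.037, 0.094, 0, -1],
  [0, 0, 0.1273, 0.037, 0.094, 0, -1],
  [0, 0, 0.1592, 0.037, 0.094, 0, -1],
  [0, 0, 0.1592, 0.037, 0.094, 0, -1],
  [0, 0, 0.1592, 0.037, 0.094, 0, -1],
])

```text
t: 10.18
tool_pos: [0.5766, 0.2717, 0.2459]
tool_rot: [-1.202, -2.902, 0.001]
ft_force: [0.1, -0.2, -0.4]
opening: 0.0854
grip_force: 0.0
```

```bash
python3 - <<'E'
from workcell import robot, vision
from h import *; import pickle
s=robot.get_state(); tp=(np.array(s["tool_pos"]),np.array(s["tool_rot"]));print(tp,s["joint_pos"])
f=vision.grab_frame("wrist"); pickle.dump((s,f),open("w6.pkl","wb"))
g=cv2.cvtColor(f["frame"],cv2.COLOR_RGB2GRAY);b=(200,130,370,300)
p=g[b[1]:b[3],b[0]:b[2]];c=cv2.connectedComponentsWithStats(np.uint8(p<100))
s5,f5=pickle.load(open("w5.pkl","rb"))
for i in range(1,c[0]):
    if c[2][i,4]>40: h=c[3][i]+b[:2]; r=ray(f,h,tp);print(h.round(1),c[2][i],plane(r,.110).round(4))
E
```

```text
(array([0.57655854, 0.27172353, 0.24592186]), array([-1.20198645e+00, -2.90235724e+00,  5.10922197e-04])) [ 3.36884258e-01  4.95796434e-01  1.50840955e+00 -1.32153564e-04
  1.13774054e+00 -4.48581522e-01]
[339.  141.9] [109   0  47  25 184] [0.5786 0.3375 0.11  ]
[286.6 158.3] [ 56  15  61  43 666] [0.5571 0.2951 0.11  ]
[288.2 188.1] [ 80  50  18  17 246] [0.577  0.2773 0.11  ]
[342.9 223.5] [128  73  37  44 749] [0.6367 0.2893 0.11  ]
[227.7 250.1] [   8   96   40   45 1240] [0.5794 0.1933 0.11  ]
```

In the tool's units: -178 mm / 1000 = -0.178, 5.5 mm / 1000 = 0.0055.

Request:
arm_command([
  [0, 0, 0, 0.0005, 0.0055, 0, -1],
  [0, 0, 0, 0.0005, 0.0055, -0.04, -1],
  [0, 0, 0, 0.0005, 0.0055, -0.08, -1],
  [0, 0, 0, 0.0005, 0.0055, -0.11, -1],
  [0, 0, 0, 0.0005, 0.0055, -0.14, -1],
  [0, 0, 0, 0.0005, 0.0055, -0.165, -1],
  [0, 0, 0, 0.0005, 0.0055, -0.178, -1],
  [0, 0, 0, 0.0005, 0.0055, -0.178, -1],
  [0, 0, 0, 0.0005, 0.0055, -0.178, -1],
])

```text
t: 10.98
tool_pos: [0.577, 0.2786, 0.0685]
tool_rot: [1.197, 2.905, 0.0]
ft_force: [0.1, 0.9, 0.9]
opening: 0.0854
grip_force: 0.0
```

Request:
arm_command([
  [0, 0, 0, 0, 0, 0, 1],
  [0, 0, 0, 0, 0, 0, 1],
  [0, 0, 0, 0, 0, 0, 1],
  [0, 0, 0, 0, 0, 0, 1],
  [0, 0, 0, 0, 0, 0, 1],
  [0, 0, 0, 0, 0, 0, 1],
  [0, 0, 0, 0, 0, 0, 1],
  [0, 0, 0, 0, 0, 0, 1],
], squeeze=70)

```text
t: 11.65
tool_pos: [0.577, 0.2787, 0.0699]
tool_rot: [1.195, 2.904, 0.002]
ft_force: [-2.3, -2.0, 7.8]
opening: 0.0497
grip_force: 71.8
```

In the tool's units: 150 mm / 1000 = 0.15, 140 mm / 1000 = 0.14.

Request:
arm_command([
  [0, 0, 0, 0, 0, 0.005, 1],
  [0, 0, 0, 0, 0, 0.015, 1],
  [0, 0, 0, 0, 0, 0.035, 1],
  [0, 0, 0, 0, 0, 0.06, 1],
  [0, 0, 0, 0, 0, 0.09, 1],
  [0, 0, 0, 0, 0, 0.12, 1],
  [0, 0, 0, 0, 0, 0.14, 1],
  [0, 0, 0, 0, 0, 0.15, 1],
  [0, 0, 0, 0, 0, 0.15, 1],
  [0, 0, 0, 0, 0, 0.15, 1],
])

```text
t: 12.48
tool_pos: [0.5762, 0.2785, 0.2177]
tool_rot: [-1.195, -2.905, 0.0]
ft_force: [-1.2, 1.1, -5.2]
opening: 0.0494
grip_force: 73.5
```

In the tool's units: -220 mm / 1000 = -0.22, -215 mm / 1000 = -0.215.

Request:
arm_command([
  [0, 0, 0, 0, -0.01, 0, 1],
  [0, 0, 0, 0, -0.03, 0, 1],
  [0, 0, 0, 0, -0.06, 0, 1],
  [0, 0, 0, 0, -0.09, 0, 1],
  [0, 0, 0, 0, -0.12, 0, 1],
  [0, 0, 0, 0, -0.15, 0, 1],
  [0, 0, 0, 0, -0.18, 0, 1],
  [0, 0, 0, 0, -0.205, 0, 1],
  [0, 0, 0, 0, -0.215, 0, 1],
  [0, 0, 0, 0, -0.22, 0, 1],
])

```text
t: 13.32
tool_pos: [0.5761, 0.0565, 0.2169]
tool_rot: [-1.198, -2.902, 0.001]
ft_force: [0.7, 0.1, -5.1]
opening: 0.0496
grip_force: 73.8
```

In the tool's units: -212 mm / 1000 = -0.212, -208 mm / 1000 = -0.208.

Request:
arm_command([
  [0, 0, 0, -0.001, -0.01, 0, 1],
  [0, 0, 0, -0.002, -0.03, 0, 1],
  [0, 0, 0, -0.003, -0.06, 0, 1],
  [0, 0, 0, -0.005, -0.09, 0, 1],
  [0, 0, 0, -0.007, -0.12, 0, 1],
  [0, 0, 0, -0.009, -0.15, 0, 1],
  [0, 0, 0, -0.009, -0.18, 0, 1],
  [0, 0, 0, -0.009, -0.2, 0, 1],
  [0, 0, 0, -0.009, -0.208, 0, 1],
  [0, 0, 0, -0.009, -0.212, 0, 1],
])

```text
t: 14.15
tool_pos: [0.5675, -0.1541, 0.2176]
tool_rot: [-1.196, -2.904, -0.0]
ft_force: [-1.2, 0.4, -4.4]
opening: 0.05
grip_force: 73.9
```

Request:
arm_command([
  [0, 0, 0, 0, 0, 0, 1],
  [0, 0, 0, 0, 0, 0, 1],
  [0, 0, 0, 0, 0, 0, 1],
])

```text
t: 14.4
tool_pos: [0.5677, -0.1522, 0.2181]
tool_rot: [-1.193, -2.906, -0.0]
ft_force: [-0.4, 0.1, -4.3]
opening: 0.05
grip_force: 73.9
```

```bash
python3 - <<'E'
from workcell import robot, vision
from h import *; import pickle
s=robot.get_state(); print({k:np.round(v,4) for k,v in s.items()})
f=vision.grab_frame("wrist"); S=vision.grab_frame("scene"); T=vision.grab_frame("top"); pickle.dump((s,f,S,T),open("w7.pkl","wb"))
m=np.hstack([cv2.resize(f["frame"],(400,300)),cv2.resize(S["frame"][190:310,160:320],(400,300))])
cv2.imwrite("pics/w7.png",m[...,::-1])
E
```

```text
{'t': np.float64(14.4), 'joint_pos': array([-3.7440e-01,  4.5160e-01,  1.6687e+00,  3.0000e-04,  1.0215e+00,
       -1.1659e+00]), 'qd': array([ 0.0003, -0.0038, -0.0012, -0.0014, -0.0001, -0.0008]), 'joint_efforts': array([-5.16100e-01, -6.03605e+01, -2.64361e+01, -1.74000e-02,
       -1.27000e-02,  1.30000e-03]), 'tool_pos': array([ 0.5677, -0.1522,  0.2181]), 'tool_rot': array([-1.1935e+00, -2.9058e+00, -4.0000e-04]), 'ft_force': array([-0.4009,  0.0824, -4.3447]), 'ft_torque': array([-0.0049, -0.0076,  0.0026]), 'grip_force': np.float64(73.9379), 'opening': np.float64(0.05)}
```

View pics/w7.png

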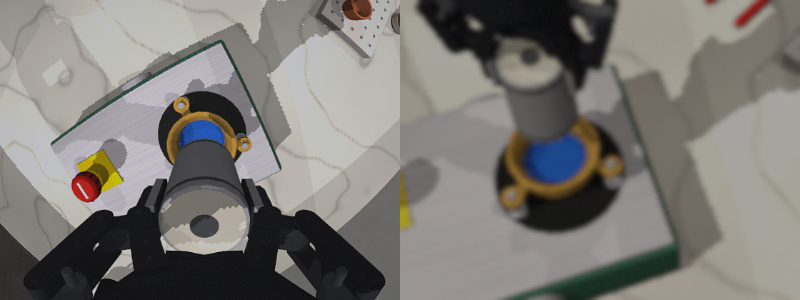

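The held flask's hole is near (287,319) in the wrist view, upright and aligned above the ring. I'll check the in-hand offset.

```bash
python3 - <<'E'
from h import *; import pickle
s,f,S,T=pickle.load(open("w7.pkl","rb"));tp=(np.array(s["tool_pos"]),np.array(s["tool_rot"]))
g=cv2.cvtColor(f["frame"],cv2.COLOR_RGB2GRAY)
b=(265,296,312,340);p=g[b[1]:b[3],b[0]:b[2]]
for th in(60,80,100):
  c=cv2.connectedComponentsWithStats(np.uint8(p<th))
  for i in range(1,c[0]):
    if c[2][i,4]>100: h=c[3][i]+b[:2];print(th,h.round(1),c[2][i],plane(ray(f,h,tp),.258).round(4))
E
```

```text
60 [277.7 307.7] [  1   5  31  18 219] [ 0.5646 -0.1508  0.258 ]
80 [285.5 316. ] [  1   5  40  31 997] [ 0.5695 -0.1515  0.258 ]
100 [285.4 315.9] [   0    4   41   33 1034] [ 0.5695 -0.1515  0.258 ]
```

In the tool's units: -53 mm / 1000 = -0.053, -50 mm / 1000 = -0.05.

Request:
arm_command([
  [0, 0, 0, -0.001, -0.0013, -0.01, 1],
  [0, 0, 0, -0.001, -0.0013, -0.025, 1],
  [0, 0, 0, -0.001, -0.0013, -0.04, 1],
  [0, 0, 0, -0.001, -0.0013, -0.05, 1],
  [0, 0, 0, -0.001, -0.0013, -0.053, 1],
  [0, 0, 0, -0.001, -0.0013, -0.053, 1],
  [0, 0, 0, -0.001, -0.0013, -0.053, 1],
  [0, 0, 0, -0.001, -0.0013, -0.053, 1],
])

```text
t: 15.22
tool_pos: [0.5669, -0.1549, 0.1658]
tool_rot: [1.195, 2.904, 0.0]
ft_force: [-0.3, -0.6, -3.7]
opening: 0.0499
grip_force: 73.9
```

In the tool's units: -14 mm / 1000 = -0.014, -12 mm / 1000 = -0.012.

Request:
arm_command([
  [0, 0, 0, 0, 0, -0.003, 1],
  [0, 0, 0, 0, 0, -0.006, 1],
  [0, 0, 0, 0, 0, -0.009, 1],
  [0, 0, 0, 0, 0, -0.012, 1],
  [0, 0, 0, 0, 0, -0.014, 1],
  [0, 0, 0, 0, 0, -0.014, 1],
])

```text
t: 15.72
tool_pos: [0.5664, -0.1547, 0.1506]
tool_rot: [-1.195, -2.904, -0.0]
ft_force: [0.6, 0.3, -5.0]
opening: 0.0498
grip_force: 73.9
```

In the tool's units: -8 mm / 1000 = -0.008, -7 mm / 1000 = -0.007.

Request:
arm_command([
  [0, 0, 0, 0, 0.001, -0.001, 1],
  [0, 0, 0, 0, 0.001, -0.003, 1],
  [0, 0, 0, 0, 0.001, -0.005, 1],
  [0, 0, 0, 0, 0.001, -0.007, 1],
  [0, 0, 0, 0, 0.001, -0.008, 1],
  [0, 0, 0, 0, 0.001, -0.008, 1],
])

```text
t: 16.22
tool_pos: [0.5665, -0.1537, 0.1428]
tool_rot: [-1.195, -2.905, -0.0]
ft_force: [0.4, -0.3, -4.0]
opening: 0.0498
grip_force: 73.9
```

In the tool's units: -5 mm / 1000 = -0.005, -4 mm / 1000 = -0.004.

Request:
arm_command([
  [0, 0, 0, 0, 0, -0.001, 1],
  [0, 0, 0, 0, 0, -0.002, 1],
  [0, 0, 0, 0, 0, -0.003, 1],
  [0, 0, 0, 0, 0, -0.004, 1],
  [0, 0, 0, 0, 0, -0.005, 1],
  [0, 0, 0, 0, 0, -0.005, 1],
])

```text
t: 16.72
tool_pos: [0.5667, -0.1538, 0.1385]
tool_rot: [1.195, 2.905, 0.0]
ft_force: [-1.6, 1.1, 3.5]
opening: 0.0498
grip_force: 73.9
```

In the tool's units: -7 mm / 1000 = -0.007, -6 mm / 1000 = -0.006.

Request:
arm_command([
  [0, 0, 0, 0, 0, -0.002, 1],
  [0, 0, 0, 0, 0, -0.004, 1],
  [0, 0, 0, 0, 0, -0.006, 1],
  [0, 0, 0, 0, 0, -0.007, 1],
  [0, 0, 0, 0, 0, -0.007, 1],
  [0, 0, 0, 0, 0, -0.007, 1],
])

```text
t: 17.22
tool_pos: [0.5667, -0.1538, 0.1315]
tool_rot: [1.195, 2.905, 0.0]
ft_force: [-3.4, 0.6, 8.3]
opening: 0.0496
grip_force: 74.2
```

In the tool's units: -6 mm / 1000 = -0.006, -5 mm / 1000 = -0.005.

Request:
arm_command([
  [0, 0, 0, 0, 0, -0.001, 1],
  [0, 0, 0, 0, 0, -0.003, 1],
  [0, 0, 0, 0, 0, -0.005, 1],
  [0, 0, 0, 0, 0, -0.006, 1],
  [0, 0, 0, 0, 0, -0.006, 1],
  [0, 0, 0, 0, 0, -0.006, 1],
])

```text
t: 17.72
tool_pos: [0.5668, -0.1538, 0.1259]
tool_rot: [1.195, 2.904, 0.0]
ft_force: [-4.6, 1.4, 11.5]
opening: 0.0499
grip_force: 74.4
```

In the tool's units: -2 mm / 1000 = -0.002, -1 mm / 1000 = -0.001.

Request:
arm_command([
  [0, 0, 0, 0, 0, -0.001, 1],
  [0, 0, 0, 0, 0, -0.002, 1],
  [0, 0, 0, 0, 0, -0.002, 1],
  [0, 0, 0, 0, 0, -0.002, 1],
])

```text
t: 18.05
tool_pos: [0.5668, -0.1539, 0.1248]
tool_rot: [1.195, 2.904, -0.0]
ft_force: [-7.4, 1.9, 21.1]
opening: 0.0498
grip_force: 76.4
```

In the tool's units: -0.5 mm / 1000 = -0.0005.

Request:
arm_command([
  [0, 0, 0, 0.0005, 0, -0.0005, 1],
  [0, 0, 0, 0.0005, 0, -0.0005, 1],
  [0, 0, 0, 0.0005, 0, -0.0005, 1],
  [0, 0, 0, 0.0005, 0, -0.0005, 1],
  [0, 0, 0, 0.0005, 0, -0.0005, 1],
  [0, 0, 0, 0.0005, 0, -0.0005, 1],
  [0, 0, 0, 0.0005, 0, -0.0005, 1],
  [0, 0, 0, 0.0005, 0, -0.0005, 1],
])

```text
t: 18.72
tool_pos: [0.567, -0.1539, 0.1248]
tool_rot: [1.195, 2.904, -0.001]
ft_force: [-10.7, 1.9, 27.5]
opening: 0.0501
grip_force: 77.0
```

```bash
python3 - <<'E'
from workcell import robot, vision
from h import *
f=vision.grab_frame("wrist"); S=vision.grab_frame("scene")
m=np.hstack([cv2.resize(f["frame"],(400,300)),cv2.resize(S["frame"][190:310,110:270],(400,300))])
cv2.imwrite("pics/w8.png",m[...,::-1]); s=robot.get_state(); print(s["tool_pos"],s["ft_force"],s["ft_torque"])
E
```

```text
[ 0.56696975 -0.15386941  0.12481937] [-11.25862763   1.18848367  27.13943505] [ 0.23364713  1.95495322 -0.01234157]
```

View pics/w8.png

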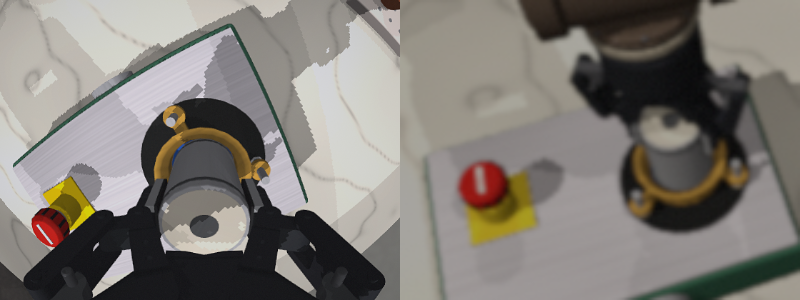

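The flask stands upright in the ring, which is now down at deck level, and the stop is up. I'll ease the sideways load and hand in.

In the tool's units: -1.5 mm / 1000 = -0.0015, -1 mm / 1000 = -0.001.

Request:
arm_command([
  [0, 0, 0, -0.001, 0, 0, 1],
  [0, 0, 0, -0.0015, 0, 0, 1],
  [0, 0, 0, -0.0015, 0, 0, 1],
  [0, 0, 0, -0.0015, 0, 0, 1],
])

```text
t: 19.15
tool_pos: [0.5667, -0.1539, 0.1248]
tool_rot: [1.194, 2.901, 0.001]
ft_force: [-3.1, 3.2, 22.2]
opening: 0.0497
grip_force: 76.3
```

```bash
python3 - <<'E'
from workcell import robot, workorder
s=robot.get_state(); print(s["tool_pos"],s["ft_force"],s["grip_force"])
if 15<s["ft_force"][2]<38 and s["tool_pos"][2]<.1255: print(workorder.hand_in())
E
```

```text
[ 0.5666914  -0.15387979  0.12482956] [-3.09675606  3.22451563 22.17548124] 76.26926779747009
the job is handed in; nothing more can be done
None
```

I handed the job in at about 19 s: the stop was pushed fully down and twisted 0.8 rad clockwise so it came back up, and the flask is upright in the cradle, gripped and held at the springs' hard stop with about 22 N.

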